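Snap the last lattice clip shut with a hand pusher

ROBOT

A 6-joint arm with a two-finger parallel gripper is mounted at the origin on the work surface. World frame = base frame: x ahead of the robot, y to its left, z up, the work surface at z = 0. Lengths are in m, angles in rad, forces in N, time in s.
With the tool pointing down it reaches from about 0.35 to 0.725 m from the base axis. Payload 4.3 kg.
Tool frame: the origin (TCP) lies on the centre line of the jaws, within the pads' length; the fingertips stand 19 mm ahead of it and the grasp point (between the pads) is the TCP; z points along the fingers, y is the direction in which the jaws open and shut (so a half turn about z gives the same grasp; the last joint's range is limited). The gripper opens to 85 mm and grips with 20 to 120 N. Pads are 22 mm wide; open, the fingers measure 114 mm over their backs; the gripper's body (76 mm by 85 mm) begins 54 mm behind the grasp point. The pads swing forward as they close: fully open they stand 13 mm farther back than shut.
Start: joints at [-1.315, 0.377, 0.081, 1.274, 0, 1.46], TCP at [0.206, -0.537, 0.227] pointing down, gripper open.
Joint ranges: [-2.72, 2.72], [-0.84, 1.66], [-1.02, 1.22], [-1.77, 2.12], [-1.37, 1.28], [-3.14, 3.14]. Speed limits (rad/s): [2.57, 2.57, 3.14, 3.14, 3.14, 3.14].

INTERFACE

Orientations are given as a 3x3 rotation matrix whose columns are the frame's x, y, z axes.
In Python, from workcell import r gives the robot as it stands.
- The arm moves only by the tool servo_tool, never from a script. Its argument "steps" is a list of rows, each an object with "delta_rot": the turn, a rotation vector about the tool's x, y, z in degrees, a list of three; "dp": the shift along the tool's x, y, z in m, a list of three; "fingers": the opening, from 0 (shut) to 1 (fully open). In form: [{"delta_rot": [rx, ry, rz], "dp": [dx, dy, dz], "fingers": fingers}, ...]. A call has 1 to 20 rows; each row is the pose to reach, as a shift and turn from the pose commanded when the call began, along the tool's axes at that moment; what a row does not reach only later rows make up. A row lasts 1/10 s, in which the tool goes at most 50 mm and 8.59 degrees, less where a joint would pass 70% of its speed; a pose out of reach is approached as far as the arm can. A call with a gripper value outside its range is refused whole. The fingers move at their own pace and stop on an object; "grip_force" is the grip in N (left out, the last holds). Time passes only in rows, so rows that repeat a pose let the fingers close. It gives the time, the measured TCP pose, the force and the opening at its end, in the units of the state.
- r.sense(): the state, without advancing time (a new reading comes with each control period).
- r.snapshot(name): name is "scene" or "top" or "wrist"; returns a dict with "color" (480x640x3 uint8, red, green, blue), "fx", "fy", "cx", "cy" (pixels), "world_from_camera" (4x4, takes a point from camera to world coordinates); the wrist camera has in their place "T_tool_cam" (4x4, takes a point from camera to tool coordinates, whose origin is the TCP and whose axes are the flange's). Camera axes: x right, y down, z forward; pixel columns grow to the right and rows downward; lengths in m; the calibration is good to about 2 mm. The wrist camera is an equidistant fisheye: a pixel r from the principal point sees the ray r / f radians off the axis. A picture is of the moment at which its call begins: read the wrist's pose just before it. There is no depth.
- r.hand_in(): hands the job in, once; it reports no verdict.
The state is a dict: "clock": time; "q": joint angles; "joint_velocities": joint speeds; "tau": joint torques, N m; "eef_pos": TCP position; "ee_rot": TCP orientation; "force": force on the tool from outside, world axes, zero at the start; "torque": the same for the moment, N m; "finger_gap": finger opening in m.
Only numpy, scipy, OpenCV 4.12 (cv2) and the standard library are available. Lean on these libraries where they do the work, as an engineer would, in place of code of your own. Each camera call takes 0.05 s, during which the arm holds its last target.

TASK

One of the three clips on the lattice panel still has its cover standing well proud of its housing. Take the hand pusher from its wooden stand and use its steel nose to press the cover straight down, one end after the other, until both ends have snapped fully home on the hidden seat inside; go by feel, for the seat's depth differs from clip to clip. Let only the pusher touch the cover, never press harder than 40 newtons, then put the pusher back upright in its stand and leave the other things where they are.

Things in the scene. Friction and masses are not known exactly. Their poses are not given: they have to be found in the camera images.
- cover_mid (a point): Middle of the loose cover's top face. The cover is one grey plastic piece: a block 64 x 30 mm, 16 mm high, on a flange 80 x 30 mm, 4 mm thick (20 mm in all). x runs along its length from press_b to press_a, z up. At the start it rests level in the recess on two soft spring pins (about 0.5 N each, slow to rise), its top 10.5 mm above the rim.
- press_a (a point): Press mark (darker disc, 16 mm) on the cover's top, 23 mm from its middle along its length. Pushed here, this end sinks softly, then rides over a steel catch at about 6 to 11 N, snaps, and stops hard on the seat, where the catch holds it: 10.5 to 22.5 mm below its start, which cannot be seen beforehand. An end not caught slowly rises again. Pushing both ends at once needs twice the force.
- press_b (a point): The like press mark at the other end of the cover's top face, 46 mm from press_a. It behaves in the same way; the seat is level, so both ends stop at the same depth. Press slowly (7 mm/s or less) and stop by force at some 13 N: the stop is hard, and a quicker press overshoots.
- rim (a point): Centre of the recess mouth of the open clip's housing, at rim height; x along the housing. Black plastic, fixed, 119 (x) x 57 (y) x 32 mm high; its recess, 83 x 33 mm, holds the cover with 1.5 mm play all round. Fully home, the cover's top lies level with the rim or up to 12 mm below it.
- foot_a (a joint): Small sprung foot in the hidden seat under the cover's end at press_a: joint value 0 when free, 0.003 (m) when that end of the cover is fully home on the seat. Its push is under 0.3 N.
- foot_b (a joint): Small sprung foot in the hidden seat under the cover's end at press_b: joint value 0 when free, 0.003 (m) when that end of the cover is fully home on the seat. Its push is under 0.3 N.
- panel: Fixed chipboard panel, 300 (x) x 350 (y) x 12 mm, origin at its underside's centre, with dark flat laths in a lattice. It carries three like clips in a row along its y, 110 mm apart; two have covers that are home already, and which one is open changes. Clip rims are 44 mm above the table.
- handle (a point): Centre of the hand pusher's dark wooden handle: an upright square bar, 24 x 24 mm, 60 mm long (sides along x and y, z up). Below it a steel collar 40 mm across, 6 mm thick, then a round steel nose 16 mm across, 40 mm long. About 160 g, 106 mm in all. The nose's end is 76 mm below this point, the collar's underside 36 mm below.
- nose (a point): Centre of the flat lower end of the pusher's steel nose; z along the pusher towards the handle.
- stand_top (a point): Centre of the top of the pusher's stand: a fixed light wooden block 70 x 70 mm, 50 mm high, with a square hole 27 mm wide and 46 mm deep in the middle. The pusher stands with its nose in the hole and its collar resting on this top, so its handle's centre is then 36 mm above this point. The stand may be on either side of the panel.
- jar: Closed glass jar with a steel lid, 64 mm across, 75 mm high, origin at its underside; stays where it is, on the other side of the panel from the stand.
- carton: Small cardboard box, 60 x 60 x 40 mm, origin at its underside, on the other side of the panel; stays where it is.
- tin: Closed steel tin, 60 mm across, 50 mm high, origin at its underside, beside the panel; stays where it is.
There are look-alikes about, which are no part of the job. What is shaped like the part that bears stand_top but orange is not meant. What is shaped like the part that bears handle but orange is not meant.

How it is judged:
On the way, in this order (a step that is already met when the one before it is completed fails the run):
1. the pusher is lifted out of its stand (z of nose in the frame of stand_top above 0.01 m), for 0.1 s.
2. both ends of the cover are snapped home on the seat, the pusher still out over the clip (value of joint each of foot_a, foot_b above 0.0018 m and horizontal distance between cover_mid and rim below 0.005 m and horizontal distance between nose and rim below 0.08 m), for 0.1 s.
At the end, for the whole second after the job is handed in: Both ends of the cover are home on the seat (each foot pressed in over 1.8 mm, the cover's middle within 5 mm of the recess's), and the pusher rests upright (within 0.12 rad) in its stand, its handle's centre 32 to 40 mm above the stand's top, within 12 mm of its middle (value of joint each of foot_a, foot_b above 0.0018 m and horizontal distance between cover_mid and rim below 0.005 m and horizontal distance between handle and stand_top below 0.012 m and z of handle in the frame of stand_top between 0.032 and 0.04 m and angle between handle's own z axis and vertical below 0.12 rad and linear speed of pusher below 0.01 m/s); the robot touches nothing.
It fails at once if the pusher presses on the cover with more than 40 N (contact force between pusher and cover above 40 N).
It fails at once if the robot itself touches the cover (contact force between the arm and cover above 0.5 N).
It fails at once if the jar is moved by more than 15 mm (distance of jar from where it was at the start of the episode above 0.015 m).
It fails at once if the tin is moved by more than 15 mm (distance of tin from where it was at the start of the episode above 0.015 m).
It fails at once if the carton is moved by more than 15 mm (distance of carton from where it was at the start of the episode above 0.015 m).
It also fails if it takes over 64 s, if anything falls off the work surface, if the arm or the gripper's body presses on something with over 40 N, if the wrist force passes 120 N, or if a joint passes its speed limit or range.

## Working session

There is one attempt and no reset: what is moved stays moved. The work goes in short steps, Python scripts to look and compute and a tool call to move; the robot and the scene stay as the last step left them, time stands still between calls to the robot, and variables do not carry over. Pictures are saved under pics/ and viewed, and the job is handed in when it is done.

Besides the shell and the picture viewer there is one more tool, called after "Call:" as name(argument=value, ...), one argument or row to a line, values as JSON. servo_tool: Moves the arm, as the interface text tells. Its arguments: {"type":"object","properties":{"steps":{"type":"array"},"grip_force":{"type":"number"}},"required":["steps"]}

```bash
ls; mkdir -p pics; python3 - <<'E'
from workcell import r
import cv2,json,numpy as np
s=r.sense();print({k:np.round(v,4).tolist() for k,v in s.items()})
for n in("scene","top"):
    d=r.snapshot(n);cv2.imwrite(f"pics/{n}0.png",d["color"][:,:,::-1])
    print(n,d["fx"],d["fy"],d["cx"],d["cy"],np.round(d["world_from_camera"],4).tolist())
E
```

```text
pics
{'clock': 0.0, 'q': [-1.3153, 0.3781, 0.0796, 1.2744, 0.0, 1.4605], 'joint_velocities': [-0.0001, 0.0015, -0.0008, -0.0004, -0.0011, -0.0008], 'tau': [0.0001, -46.3598, 26.9878, 0.0206, 0.0001, 0.0], 'eef_pos': [0.2055, -0.5363, 0.2261], 'ee_rot': [[0.9338, 0.3577, -0.0005], [0.3577, -0.9338, 0.002], [0.0002, -0.002, -1.0]], 'force': [0.3987, -0.5494, -0.4857], 'torque': [0.0641, 0.0008, 0.0033], 'finger_gap': 0.0857}
scene 493.4623890721302 493.4623890721302 321.893474468261 239.021914098674 [[0.1685, 0.6251, -0.7621, 1.2343], [0.9857, -0.1119, 0.1262, -0.134], [-0.0064, -0.7725, -0.635, 0.7444], [0.0, 0.0, 0.0, 1.0]]
top 434.0579492488043 434.0579492488043 314.3670156964869 238.92811443101752 [[0.0246, -0.9952, 0.0947, 0.3786], [-0.9997, -0.0254, -0.0068, -0.0068], [0.0092, -0.0945, -0.9955, 1.048], [0.0, 0.0, 0.0, 1.0]]
```

View pics/scene0.png

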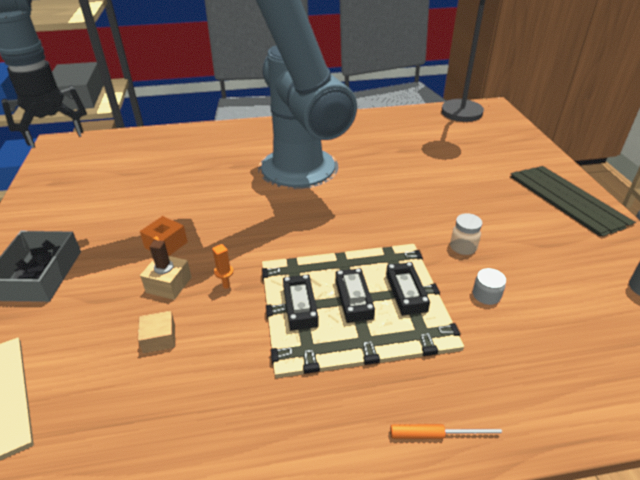

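View pics/top0.png

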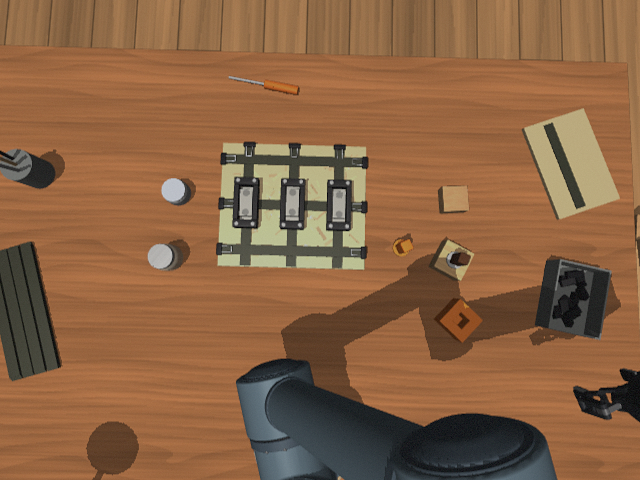

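The top view shows the stand at about (453,259), the orange decoys at (402,246) and (460,320), and the clips at (246,203), (292,204) and (339,206). I'll enlarge these areas.

```bash
python3 - <<'E'
import cv2,numpy as np
a=cv2.imread("pics/scene0.png");b=cv2.imread("pics/top0.png")
A=cv2.resize(a[250:340,260:440],None,fx=4.4,fy=4.4,interpolation=cv2.INTER_CUBIC)
cv2.imwrite("pics/c1.png",A)
cv2.imwrite("pics/c2.png",cv2.resize(b[165:240,225:365],None,fx=5.7,fy=5.7,interpolation=cv2.INTER_CUBIC))
cv2.imwrite("pics/c3.png",cv2.resize(b[225:295,415:495],None,fx=8,fy=8,interpolation=cv2.INTER_CUBIC))
cv2.imwrite("pics/c4.png",cv2.resize(a[225:305,130:240],None,fx=7,fy=7,interpolation=cv2.INTER_CUBIC))
E
```

```text
(no output)
```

View pics/c1.png

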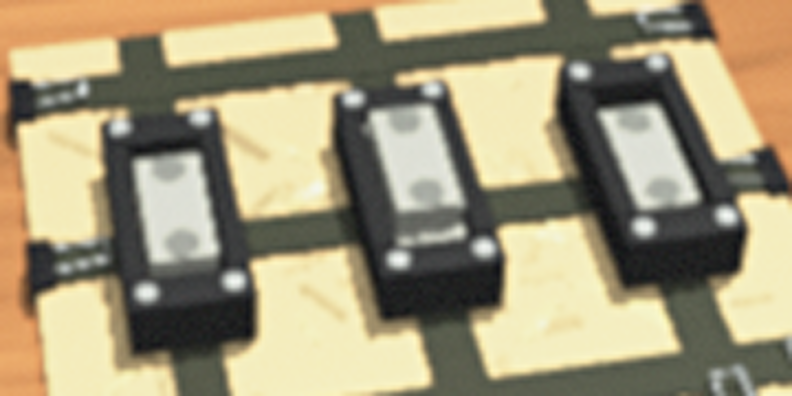

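View pics/c2.png

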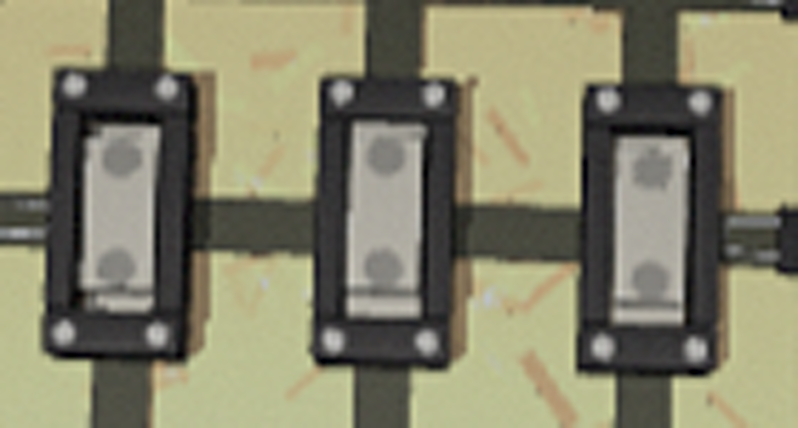

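View pics/c3.png

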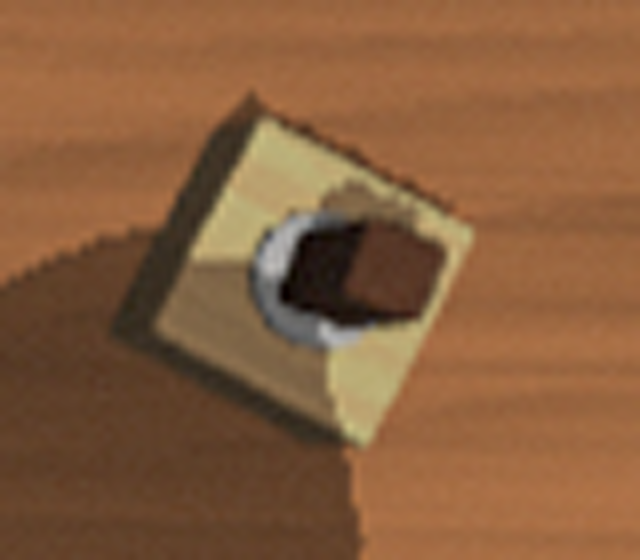

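View pics/c4.png

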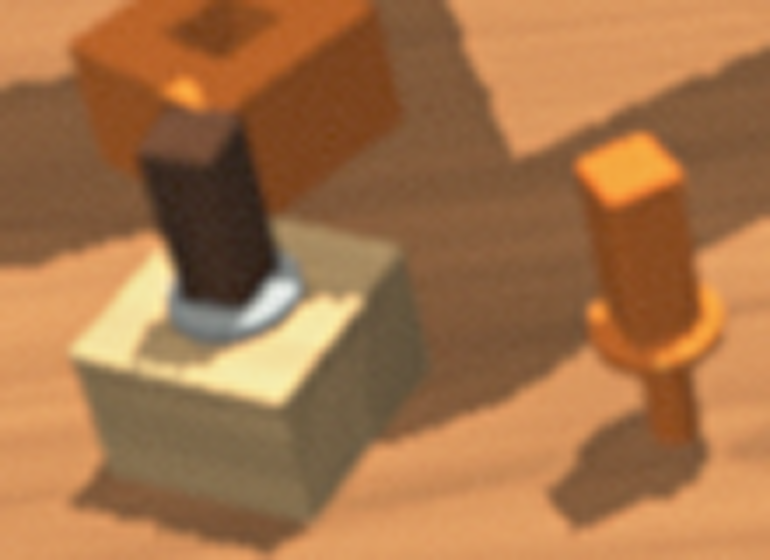

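Middle clip is the open one: its cover stands proud and hides the far recess wall. Now the positions.

```bash
cat > h.py <<'E'
import numpy as np, cv2
from scipy.spatial.transform import Rotation as R
W={"scene":(493.4624,321.8935,239.0219,np.array([[0.1685, 0.6251, -0.7621, 1.2343], [0.9857, -0.1119, 0.1262, -0.134], [-0.0064, -0.7725, -0.635, 0.7444]])),
"top":(434.058,314.367,238.928,np.array([[0.0246, -0.9952, 0.0947, 0.3786], [-0.9997, -0.0254, -0.0068, -0.0068], [0.0092, -0.0945, -0.9955, 1.048]]))}
def px(cam,u,v,z):
    f,cx,cy,T=W[cam]; d=T[:,:3]@[(u-cx)/f,(v-cy)/f,1]; o=T[:,3]
    return o+d*(z-o[2])/d[2]
def wpx(pos,rot,T,f,cx,cy,u,v,z):
    x,y=u-cx,v-cy; rr=np.hypot(x,y); th=rr/f
    c=np.array([np.sin(th)*x/rr,np.sin(th)*y/rr,np.cos(th)])
    d=rot@(T[:3,:3]@c); o=pos+rot@T[:3,3]
    return o+d*(z-o[2])/d[2]
E
python3 - <<'E'
from h import *
p=lambda n,*a:print(n,np.round(px(*a),4))
for c in [(265,115),(475,235),(365,445),(155,328)]: p("standtop","top",415+c[0]/8,225+c[1]/8,.05)
for c in [(365,220),(447,250),(425,318),(350,292)]: p("handletop","top",415+c[0]/8,225+c[1]/8,.116)
for c in [(70,355),(283,405),(402,245)]: p("standtop s","scene",130+c[0]/7,225+c[1]/7,.05)
for c in [(142,153),(162,110),(242,115),(205,163)]: p("handletop s","scene",130+c[0]/7,225+c[1]/7,.116)
for c in [(386,157),(383,268)]: p("mark","top",225+c[0]/5.7,165+c[1]/5.7,.0545)
for c in [(404,121),(427,190)]: p("mark s","scene",260+c[0]/4.4,250+c[1]/4.4,.0545)
for c in [(342,93),(434,95),(334,341),(427,342)]: p("screw","top",225+c[0]/5.7,165+c[1]/5.7,.044)
p("orange pusher","scene",130+630/7,225+170/7,.1)
p("orange pusher base","scene",130+675/7,225+435/7,.0)
p("orange top","top",405,240,.106)
p("carton","top",454,198,.04)
E
```

```text
standtop [ 0.4804 -0.3234  0.05  ]
standtop [ 0.4471 -0.384   0.05  ]
standtop [ 0.386  -0.3517  0.05  ]
standtop [ 0.418  -0.2913  0.05  ]
handletop [ 0.4459 -0.3293  0.116 ]
handletop [ 0.4384 -0.3514  0.116 ]
handletop [ 0.4199 -0.3453  0.116 ]
handletop [ 0.4264 -0.3251  0.116 ]
standtop s [ 0.4517 -0.381   0.05  ]
standtop s [ 0.4839 -0.3184  0.05  ]
standtop s [ 0.4197 -0.2874  0.05  ]
handletop s [ 0.4444 -0.3467  0.116 ]
handletop s [ 0.4258 -0.3429  0.116 ]
handletop s [ 0.4322 -0.3201  0.116 ]
handletop s [ 0.4521 -0.3288  0.116 ]
mark [0.58   0.0393 0.0545]
mark [0.5343 0.0392 0.0545]
mark s [0.5369 0.0418 0.0545]
mark s [0.5815 0.0424 0.0545]
screw [0.6084 0.0587 0.044 ]
screw [0.6086 0.0208 0.044 ]
screw [0.5053 0.0588 0.044 ]
screw [0.5058 0.0208 0.044 ]
orange pusher [ 0.4569 -0.213   0.1   ]
orange pusher base [ 0.464  -0.2132  0.    ]
orange top [ 0.4709 -0.2112  0.106 ]
carton [ 0.5799 -0.3409  0.04  ]
```

Call:
servo_tool(
  steps=[
    {"delta_rot":[0,0,-5],"dp":[0.03,-0.011,0],"fingers":1},
    {"delta_rot":[0,0,-10],"dp":[0.065,-0.024,0],"fingers":1},
    {"delta_rot":[0,0,-16],"dp":[0.1,-0.037,0],"fingers":1},
    {"delta_rot":[0,0,-22],"dp":[0.135,-0.05,0],"fingers":1},
    {"delta_rot":[0,0,-28],"dp":[0.17,-0.063,0],"fingers":1},
    {"delta_rot":[0,0,-34],"dp":[0.205,-0.075,0],"fingers":1},
    {"delta_rot":[0,0,-40],"dp":[0.24,-0.088,0],"fingers":1},
    {"delta_rot":[0,0,-46],"dp":[0.265,-0.097,0],"fingers":1},
    {"delta_rot":[0,0,-51],"dp":[0.286,-0.105,0],"fingers":1},
    {"delta_rot":[0,0,-51],"dp":[0.286,-0.105,0],"fingers":1},
    {"delta_rot":[0,0,-51],"dp":[0.286,-0.105,0],"fingers":1},
    {"delta_rot":[0,0,-51],"dp":[0.286,-0.105,0],"fingers":1},
  ],
)

```text
clock: 1.3
eef_pos: [0.4345, -0.3371, 0.2269]
ee_rot: [[0.311, 0.95, -0.001], [0.95, -0.311, -0.0], [-0.0, -0.001, -1.0]]
force: [0.4, -0.5, -0.6]
finger_gap: 0.0855
```

```bash
cat > w.py <<'E'
import sys
from workcell import r
import cv2,numpy as np,pickle
n=sys.argv[1]
s=r.sense();d=r.snapshot("wrist");cv2.imwrite(f"pics/{n}.png",d["color"][:,:,::-1])
pickle.dump((s,d),open(f"{n}.pkl","wb"))
print(s["clock"],np.round(s["eef_pos"],4),np.round(s["ee_rot"],4).tolist(),np.round(s["q"],3),np.round(s["force"],2))
print(d["fx"],d["cx"],d["cy"],np.round(d["T_tool_cam"],3).tolist())
E
python3 w.py w1
```

```text
1.3 [ 0.4345 -0.3371  0.2269] [[0.3113, 0.9503, -0.0007], [0.9503, -0.3113, -0.0], [-0.0003, -0.0007, -1.0]] [-7.750e-01  3.260e-01  7.000e-03  1.252e+00 -1.000e-03  1.112e+00] [ 0.38 -0.5  -0.63]
371.64829954431775 322.47537933678734 244.30499974274127 [[0.001, -0.949, -0.316, 0.08], [1.0, 0.001, 0.0, -0.0], [0.0, -0.316, 0.949, -0.147], [0.0, 0.0, 0.0, 1.0]]
```

View pics/w1.png

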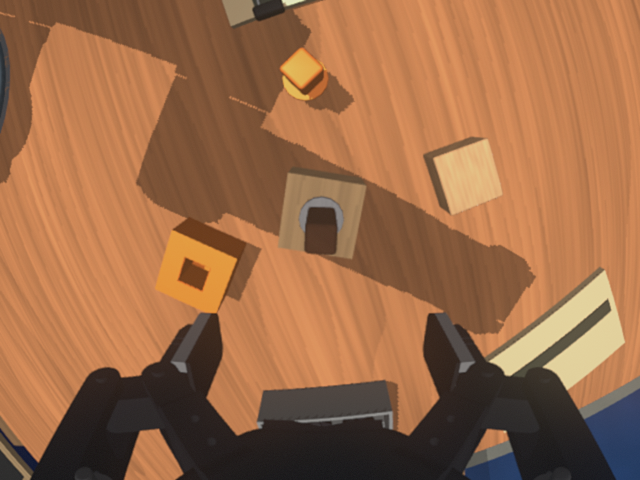

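The handle is at about (320,230), in the stand at (322,215), and looks nearly square with the jaws. I'll enlarge it and measure.

```bash
python3 - <<'E'
import cv2
a=cv2.imread("pics/w1.png")
cv2.imwrite("pics/w1c.png",cv2.resize(a[160:270,265:375],None,fx=5.4,fy=5.4,interpolation=cv2.INTER_CUBIC))
E
```

```text
(no output)
```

View pics/w1c.png

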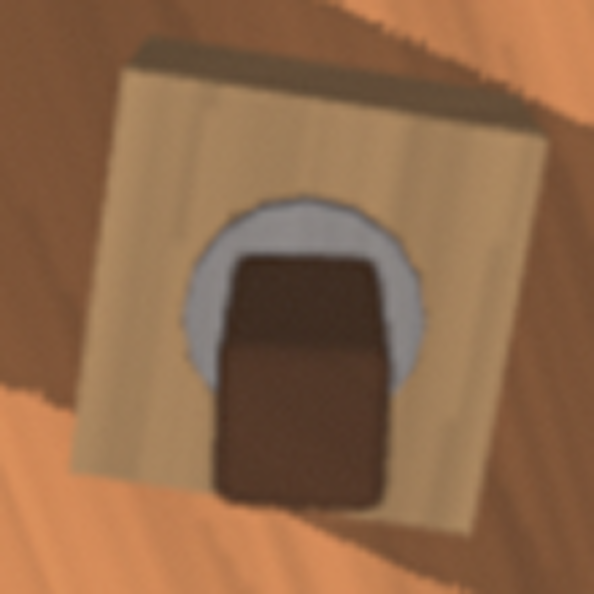

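```bash
python3 - <<'E'
from h import *;import pickle
s,d=pickle.load(open("w1.pkl","rb"))
g=lambda u,v,z:wpx(np.array(s["eef_pos"]),np.array(s["ee_rot"]),np.array(d["T_tool_cam"]),d["fx"],d["cx"],d["cy"],265+u/5.4,160+v/5.4,z)
h=np.array([g(*c,.116) for c in [(220,346),(388,347),(382,507),(213,502)]])
t=np.array([g(*c,.05) for c in [(125,68),(545,137),(470,535),(72,470)]])
print(h.round(4),h.mean(0).round(4));print(t.round(4),t.mean(0).round(4))
for q in(h,t):
  e=q[1]-q[0];e2=q[2]-q[3];print(np.degrees(np.arctan2(e[1],e[0])),np.degrees(np.arctan2(e2[1],e2[0])))
Rm=np.array(s["ee_rot"])
print("handle in tool",Rm.T@(h.mean(0)-s["eef_pos"]),"stand",Rm.T@(t.mean(0)-s["eef_pos"]))
E
```

```text
[[ 0.4259 -0.324   0.116 ]
 [ 0.4472 -0.331   0.116 ]
 [ 0.4396 -0.3524  0.116 ]
 [ 0.4179 -0.3446  0.116 ]] [ 0.4327 -0.338   0.116 ]
[[ 0.4177 -0.2909  0.05  ]
 [ 0.4793 -0.3229  0.05  ]
 [ 0.4475 -0.3856  0.05  ]
 [ 0.3861 -0.353   0.05  ]] [ 0.4326 -0.3381  0.05  ]
-18.440422291923582 -19.871412897615468
-27.474061534360022 -27.91331436899666
handle in tool [-0.00135308 -0.00139392  0.11086007] stand [-0.00143446 -0.00132988  0.17686007]
```

Call:
servo_tool(
  steps=[
    {"delta_rot":[0,0,1],"dp":[-0.0014,-0.0014,0.015],"fingers":1},
    {"delta_rot":[0,0,1],"dp":[-0.0014,-0.0014,0.035],"fingers":1},
    {"delta_rot":[0,0,1],"dp":[-0.0014,-0.0014,0.06],"fingers":1},
    {"delta_rot":[0,0,1],"dp":[-0.0014,-0.0014,0.085],"fingers":1},
    {"delta_rot":[0,0,1],"dp":[-0.0014,-0.0014,0.11],"fingers":1},
    {"delta_rot":[0,0,1],"dp":[-0.0014,-0.0014,0.127],"fingers":1},
    {"delta_rot":[0,0,1],"dp":[-0.0014,-0.0014,0.137],"fingers":1},
    {"delta_rot":[0,0,1],"dp":[-0.0014,-0.0014,0.137],"fingers":1},
    {"delta_rot":[0,0,1],"dp":[-0.0014,-0.0014,0.137],"fingers":1},
    {"delta_rot":[0,0,1],"dp":[-0.0014,-0.0014,0.137],"fingers":0.2},
    {"delta_rot":[0,0,1],"dp":[-0.0014,-0.0014,0.137],"fingers":0.2},
    {"delta_rot":[0,0,1],"dp":[-0.0014,-0.0014,0.137],"fingers":0.1},
    {"delta_rot":[0,0,1],"dp":[-0.0014,-0.0014,0.137],"fingers":0.1},
    {"delta_rot":[0,0,1],"dp":[-0.0014,-0.0014,0.137],"fingers":0.0},
    {"delta_rot":[0,0,1],"dp":[-0.0014,-0.0014,0.137],"fingers":0.0},
    {"delta_rot":[0,0,1],"dp":[-0.0014,-0.0014,0.137],"fingers":0.0},
  ],
  grip_force=60,
)

```text
clock: 2.95
eef_pos: [0.4336, -0.3377, 0.0906]
ee_rot: [[0.326, 0.945, 0.0], [0.945, -0.326, -0.001], [-0.0, 0.001, -1.0]]
force: [-1.5, 0.8, 5.0]
finger_gap: 0.023
```

```bash
python3 w.py w2
```

```text
2.95 [ 0.4336 -0.3377  0.0906] [[0.3262, 0.9453, 0.0005], [0.9453, -0.3262, -0.0006], [-0.0004, 0.0006, -1.0]] [-0.777  0.405 -0.244  0.921 -0.     1.126] [-1.46  0.83  4.98]
371.64829954431775 322.47537933678734 244.30499974274127 [[0.001, -0.949, -0.316, 0.08], [1.0, 0.001, 0.0, -0.0], [0.0, -0.316, 0.949, -0.147], [0.0, 0.0, 0.0, 1.0]]
```

View pics/w2.png

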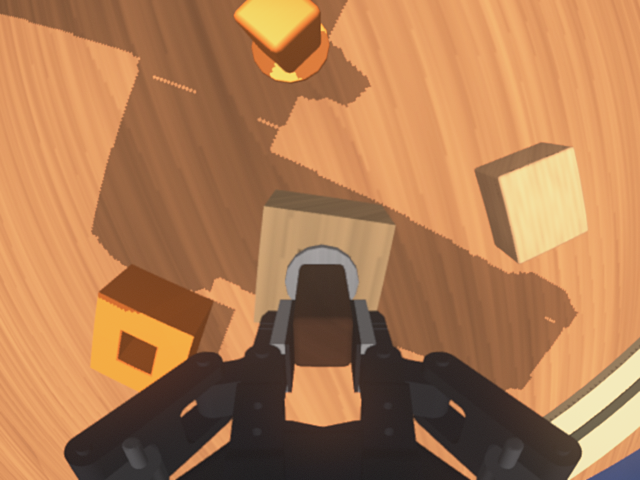

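Call:
servo_tool(
  steps=[
    {"delta_rot":[0,0,0],"dp":[0,0,-0.005],"fingers":0},
    {"delta_rot":[0,0,0],"dp":[0,0,-0.015],"fingers":0},
    {"delta_rot":[0,0,0],"dp":[0,0,-0.03],"fingers":0},
    {"delta_rot":[0,0,0],"dp":[0,0,-0.05],"fingers":0},
    {"delta_rot":[0,0,0],"dp":[0,0,-0.07],"fingers":0},
    {"delta_rot":[0,0,0],"dp":[0,0,-0.09],"fingers":0},
    {"delta_rot":[0,0,0],"dp":[0,0,-0.11],"fingers":0},
    {"delta_rot":[0,0,0],"dp":[0,0,-0.13],"fingers":0},
    {"delta_rot":[0,0,0],"dp":[0,0,-0.14],"fingers":0},
    {"delta_rot":[0,0,0],"dp":[0,0,-0.14],"fingers":0},
    {"delta_rot":[0,0,0],"dp":[0,0,-0.14],"fingers":0},
  ],
)

```text
clock: 4.1
eef_pos: [0.4333, -0.3374, 0.2295]
ee_rot: [[0.326, 0.945, -0.0], [0.945, -0.326, 0.0], [0.0, -0.001, -1.0]]
force: [-0.7, 1.0, -2.6]
finger_gap: 0.0225
```

Call:
servo_tool(
  steps=[
    {"delta_rot":[0,0,0],"dp":[0.015,-0.001,0],"fingers":0},
    {"delta_rot":[0,0,0],"dp":[0.04,-0.003,0],"fingers":0},
    {"delta_rot":[0,0,0],"dp":[0.075,-0.005,0],"fingers":0},
    {"delta_rot":[0,0,0],"dp":[0.11,-0.008,0],"fingers":0},
    {"delta_rot":[0,0,0],"dp":[0.145,-0.01,0],"fingers":0},
    {"delta_rot":[0,0,0],"dp":[0.18,-0.013,0],"fingers":0},
    {"delta_rot":[0,0,0],"dp":[0.215,-0.015,0],"fingers":0},
    {"delta_rot":[0,0,0],"dp":[0.25,-0.018,0],"fingers":0},
    {"delta_rot":[0,0,0],"dp":[0.285,-0.02,0],"fingers":0},
    {"delta_rot":[0,0,0],"dp":[0.32,-0.022,0],"fingers":0},
    {"delta_rot":[0,0,0],"dp":[0.35,-0.024,0],"fingers":0},
    {"delta_rot":[0,0,0],"dp":[0.375,-0.026,0],"fingers":0},
    {"delta_rot":[0,0,0],"dp":[0.39,-0.027,0],"fingers":0},
    {"delta_rot":[0,0,0],"dp":[0.39,-0.027,0],"fingers":0},
    {"delta_rot":[0,0,0],"dp":[0.39,-0.027,0],"fingers":0},
  ],
)

```text
clock: 5.6
eef_pos: [0.5345, 0.0399, 0.2295]
ee_rot: [[0.326, 0.945, -0.001], [0.945, -0.326, -0.001], [-0.001, -0.001, -1.0]]
force: [0.1, 0.2, -1.8]
finger_gap: 0.0226
```

```bash
python3 w.py w3; python3 - <<'E'
from workcell import r
import cv2
for n in("scene","top"):
    d=r.snapshot(n);cv2.imwrite(f"pics/{n}1.png",d["color"][:,:,::-1])
E
```

```text
5.6 [0.5345 0.0399 0.2295] [[0.3259, 0.9454, -0.0014], [0.9454, -0.3259, -0.0007], [-0.0011, -0.0011, -1.0]] [-4.300e-02  2.980e-01 -2.600e-02  1.248e+00 -1.000e-03  1.859e+00] [ 0.06  0.17 -1.76]
371.64829954431775 322.47537933678734 244.30499974274127 [[0.001, -0.949, -0.316, 0.08], [1.0, 0.001, 0.0, -0.0], [0.0, -0.316, 0.949, -0.147], [0.0, 0.0, 0.0, 1.0]]
```

View pics/w3.png

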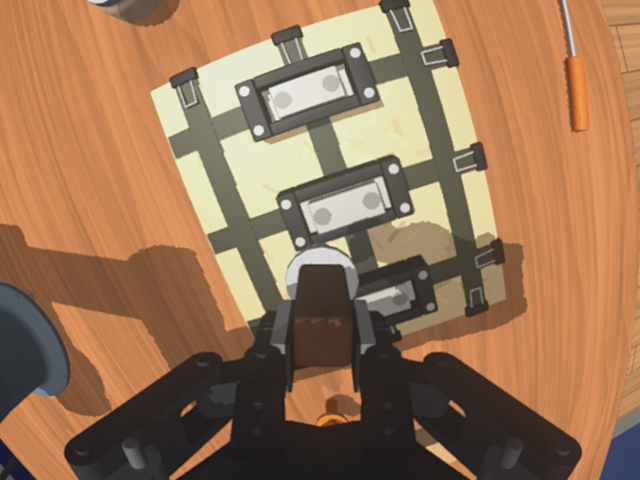

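View pics/scene1.png

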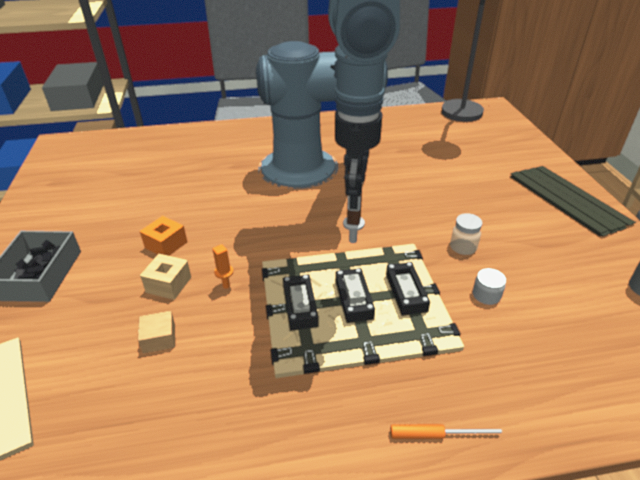

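The pusher hangs straight in the jaws. In the wrist view the middle clip's marks are near (322,216) and (372,201). I'll measure them in an enlargement.

```bash
python3 - <<'E'
import cv2
a=cv2.imread("pics/w3.png")
cv2.imwrite("pics/w3c.png",cv2.resize(a[145:255,270:420],None,fx=5,fy=5,interpolation=cv2.INTER_CUBIC))
E
```

```text
(no output)
```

View pics/w3c.png

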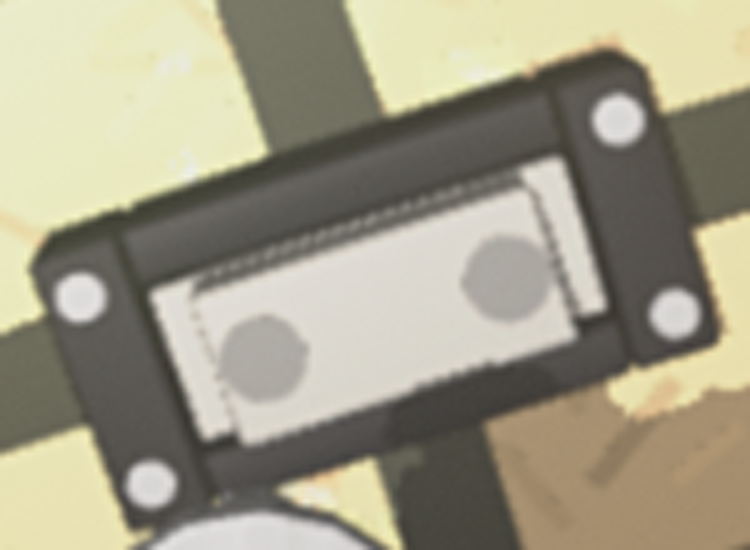

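```bash
python3 - <<'E'
from h import *;import pickle
s,d=pickle.load(open("w3.pkl","rb"))
Rm=np.array(s["ee_rot"])
g=lambda u,v,z:wpx(np.array(s["eef_pos"]),Rm,np.array(d["T_tool_cam"]),d["fx"],d["cx"],d["cy"],270+u/5,145+v/5,z)
for c in [(262,358),(508,279)]:
  q=g(*c,.0545);print("mark",q.round(4),(Rm.T@(q-s["eef_pos"])).round(4))
sc=[g(*c,.044) for c in [(80,297),(618,120),(675,314),(151,485)]]
print(np.round(sc,4),np.mean(sc,0).round(4))
E
```

```text
mark [0.5339 0.0391 0.0545] [-0.0007 -0.0002  0.175 ]
mark [0.58   0.0388 0.0545] [0.014  0.0435 0.1749]
[[0.5052 0.0584 0.044 ]
 [0.6086 0.0582 0.044 ]
 [0.6087 0.02   0.044 ]
 [0.5052 0.0201 0.044 ]] [0.5569 0.0392 0.044 ]
```

Call:
servo_tool(
  steps=[
    {"delta_rot":[0,0,0],"dp":[-0.0007,-0.0002,0.008],"fingers":0},
    {"delta_rot":[0,0,0],"dp":[-0.0007,-0.0002,0.022],"fingers":0},
    {"delta_rot":[0,0,0],"dp":[-0.0007,-0.0002,0.038],"fingers":0},
    {"delta_rot":[0,0,0],"dp":[-0.0007,-0.0002,0.054],"fingers":0},
    {"delta_rot":[0,0,0],"dp":[-0.0007,-0.0002,0.069],"fingers":0},
    {"delta_rot":[0,0,0],"dp":[-0.0007,-0.0002,0.08],"fingers":0},
    {"delta_rot":[0,0,0],"dp":[-0.0007,-0.0002,0.086],"fingers":0},
    {"delta_rot":[0,0,0],"dp":[-0.0007,-0.0002,0.088],"fingers":0},
    {"delta_rot":[0,0,0],"dp":[-0.0007,-0.0002,0.088],"fingers":0},
    {"delta_rot":[0,0,0],"dp":[-0.0007,-0.0002,0.088],"fingers":0},
  ],
)

```text
clock: 6.75
eef_pos: [0.5353, 0.0392, 0.1428]
ee_rot: [[0.326, 0.945, 0.001], [0.945, -0.326, -0.0], [0.0, 0.001, -1.0]]
force: [0.2, -0.1, -2.6]
finger_gap: 0.0227
```

```bash
python3 w.py w4; python3 - <<'E'
from workcell import r
import cv2
d=r.snapshot("scene");cv2.imwrite("pics/s4.png",cv2.resize(d["color"][190:330,260:440,::-1],None,fx=4.2,fy=4.2,interpolation=cv2.INTER_CUBIC))
E
```

```text
6.75 [0.5353 0.0392 0.1428] [[0.3263, 0.9453, 0.0013], [0.9453, -0.3263, -0.0001], [0.0003, 0.0013, -1.0]] [-0.045  0.339 -0.198  1.033 -0.     1.858] [ 0.17 -0.09 -2.59]
371.64829954431775 322.47537933678734 244.30499974274127 [[0.001, -0.949, -0.316, 0.08], [1.0, 0.001, 0.0, -0.0], [0.0, -0.316, 0.949, -0.147], [0.0, 0.0, 0.0, 1.0]]
```

View pics/s4.png

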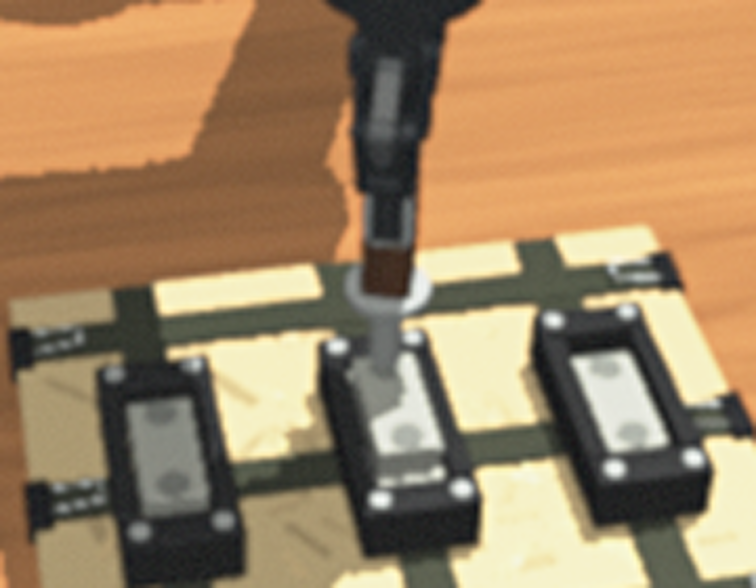

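The nose hangs about 8 mm above the mark nearer the robot. Now a slow descent.

Call:
servo_tool(
  steps=[
    {"delta_rot":[0,0,0],"dp":[0,0,0.0007],"fingers":0},
    {"delta_rot":[0,0,0],"dp":[0,0,0.0014],"fingers":0},
    {"delta_rot":[0,0,0],"dp":[0,0,0.0021],"fingers":0},
    {"delta_rot":[0,0,0],"dp":[0,0,0.0028],"fingers":0},
    {"delta_rot":[0,0,0],"dp":[0,0,0.0035],"fingers":0},
    {"delta_rot":[0,0,0],"dp":[0,0,0.0042],"fingers":0},
    {"delta_rot":[0,0,0],"dp":[0,0,0.0049],"fingers":0},
    {"delta_rot":[0,0,0],"dp":[0,0,0.0056],"fingers":0},
    {"delta_rot":[0,0,0],"dp":[0,0,0.0063],"fingers":0},
    {"delta_rot":[0,0,0],"dp":[0,0,0.007],"fingers":0},
    {"delta_rot":[0,0,0],"dp":[0,0,0.0077],"fingers":0},
    {"delta_rot":[0,0,0],"dp":[0,0,0.0084],"fingers":0},
    {"delta_rot":[0,0,0],"dp":[0,0,0.0091],"fingers":0},
    {"delta_rot":[0,0,0],"dp":[0,0,0.0098],"fingers":0},
    {"delta_rot":[0,0,0],"dp":[0,0,0.0105],"fingers":0},
    {"delta_rot":[0,0,0],"dp":[0,0,0.0112],"fingers":0},
    {"delta_rot":[0,0,0],"dp":[0,0,0.0119],"fingers":0},
    {"delta_rot":[0,0,0],"dp":[0,0,0.0126],"fingers":0},
  ],
)

```text
clock: 8.65
eef_pos: [0.5346, 0.0393, 0.1294]
ee_rot: [[0.326, 0.945, -0.0], [0.945, -0.326, -0.0], [-0.0, -0.0, -1.0]]
force: [-1.9, -0.5, 1.2]
finger_gap: 0.0228
```

Call:
servo_tool(
  steps=[
    {"delta_rot":[0,0,0],"dp":[0,0,0.0006],"fingers":0},
    {"delta_rot":[0,0,0],"dp":[0,0,0.0012],"fingers":0},
    {"delta_rot":[0,0,0],"dp":[0,0,0.0018],"fingers":0},
  ],
)

```text
clock: 8.95
eef_pos: [0.5349, 0.0393, 0.1277]
ee_rot: [[0.326, 0.945, 0.0], [0.945, -0.326, -0.0], [0.0, 0.0, -1.0]]
force: [-2.0, -0.2, 1.6]
finger_gap: 0.0232
```

Call:
servo_tool(
  steps=[
    {"delta_rot":[0,0,0],"dp":[0,0,0.0006],"fingers":0},
    {"delta_rot":[0,0,0],"dp":[0,0,0.0012],"fingers":0},
  ],
)

```text
clock: 9.15
eef_pos: [0.5354, 0.0393, 0.1268]
ee_rot: [[0.326, 0.945, 0.001], [0.945, -0.326, -0.0], [0.0, 0.001, -1.0]]
force: [-0.6, 0.2, 3.3]
finger_gap: 0.0224
```

Call:
servo_tool(
  steps=[
    {"delta_rot":[0,0,0],"dp":[0,0,0.0006],"fingers":0},
    {"delta_rot":[0,0,0],"dp":[0,0,0.0012],"fingers":0},
  ],
)

```text
clock: 9.35
eef_pos: [0.5355, 0.0393, 0.1258]
ee_rot: [[0.326, 0.945, 0.002], [0.945, -0.326, -0.0], [0.0, 0.002, -1.0]]
force: [-1.4, -0.9, 5.2]
finger_gap: 0.0227
```

Call:
servo_tool(
  steps=[
    {"delta_rot":[0,0,0],"dp":[0,0,0.0006],"fingers":0},
    {"delta_rot":[0,0,0],"dp":[0,0,0.0012],"fingers":0},
  ],
)

```text
clock: 9.55
eef_pos: [0.5353, 0.0393, 0.1247]
ee_rot: [[0.326, 0.945, 0.001], [0.945, -0.326, -0.0], [0.0, 0.001, -1.0]]
force: [-1.5, -0.6, 5.5]
finger_gap: 0.023
```

Call:
servo_tool(
  steps=[
    {"delta_rot":[0,0,0],"dp":[0,0,0.0006],"fingers":0},
    {"delta_rot":[0,0,0],"dp":[0,0,0.0012],"fingers":0},
  ],
)

```text
clock: 9.75
eef_pos: [0.5348, 0.0393, 0.1228]
ee_rot: [[0.326, 0.945, 0.0], [0.945, -0.326, -0.0], [-0.0, 0.0, -1.0]]
force: [-0.5, -0.5, 3.0]
finger_gap: 0.0227
```

Force dropped (the catch is giving way). Continuing to the hard stop.

Call:
servo_tool(
  steps=[
    {"delta_rot":[0,0,0],"dp":[0,0,0.0006],"fingers":0},
    {"delta_rot":[0,0,0],"dp":[0,0,0.0012],"fingers":0},
  ],
)

```text
clock: 9.95
eef_pos: [0.5344, 0.0393, 0.1212]
ee_rot: [[0.326, 0.945, -0.001], [0.945, -0.326, -0.0], [-0.0, -0.001, -1.0]]
force: [-0.4, -0.1, 0.9]
finger_gap: 0.0228
```

Call:
servo_tool(
  steps=[
    {"delta_rot":[0,0,0],"dp":[0,0,0.0006],"fingers":0},
    {"delta_rot":[0,0,0],"dp":[0,0,0.0012],"fingers":0},
  ],
)

```text
clock: 10.15
eef_pos: [0.5343, 0.0394, 0.1201]
ee_rot: [[0.326, 0.945, -0.001], [0.945, -0.326, 0.0], [-0.0, -0.001, -1.0]]
force: [-1.6, -0.6, 3.0]
finger_gap: 0.0228
```

Call:
servo_tool(
  steps=[
    {"delta_rot":[0,0,0],"dp":[0,0,0.0006],"fingers":0},
    {"delta_rot":[0,0,0],"dp":[0,0,0.0012],"fingers":0},
  ],
)

```text
clock: 10.35
eef_pos: [0.5345, 0.0394, 0.1198]
ee_rot: [[0.326, 0.945, -0.0], [0.945, -0.326, 0.0], [0.0, -0.0, -1.0]]
force: [-4.3, 0.1, 9.6]
finger_gap: 0.0227
```

Call:
servo_tool(
  steps=[
    {"delta_rot":[0,0,0],"dp":[0,0,0.0005],"fingers":0},
    {"delta_rot":[0,0,0],"dp":[0,0,0.0005],"fingers":0},
  ],
)

```text
clock: 10.55
eef_pos: [0.5347, 0.0394, 0.1197]
ee_rot: [[0.326, 0.945, 0.0], [0.945, -0.326, 0.0], [0.0, 0.0, -1.0]]
force: [-3.5, -0.3, 8.5]
finger_gap: 0.0224
```

Call:
servo_tool(
  steps=[
    {"delta_rot":[0,0,0],"dp":[0,0,0.0005],"fingers":0},
    {"delta_rot":[0,0,0],"dp":[0,0,0.001],"fingers":0},
  ],
)

```text
clock: 10.75
eef_pos: [0.535, 0.0394, 0.1193]
ee_rot: [[0.326, 0.945, 0.001], [0.945, -0.326, 0.0], [0.0, 0.001, -1.0]]
force: [-5.1, -0.0, 13.6]
finger_gap: 0.0229
```

Call:
servo_tool(
  steps=[
    {"delta_rot":[0,0,0],"dp":[0,0,-0.003],"fingers":0},
    {"delta_rot":[0,0,0],"dp":[0,0,-0.01],"fingers":0},
    {"delta_rot":[0,0,0],"dp":[0,0,-0.02],"fingers":0},
    {"delta_rot":[0,0,0],"dp":[0,0,-0.028],"fingers":0},
    {"delta_rot":[0,0,0],"dp":[0,0,-0.03],"fingers":0},
    {"delta_rot":[0,0,0],"dp":[0,0,-0.03],"fingers":0},
    {"delta_rot":[0,0,0],"dp":[0.004,0.0115,-0.03],"fingers":0},
    {"delta_rot":[0,0,0],"dp":[0.009,0.026,-0.03],"fingers":0},
    {"delta_rot":[0,0,0],"dp":[0.013,0.0375,-0.03],"fingers":0},
    {"delta_rot":[0,0,0],"dp":[0.0147,0.0425,-0.03],"fingers":0},
    {"delta_rot":[0,0,0],"dp":[0.0147,0.0425,-0.03],"fingers":0},
    {"delta_rot":[0,0,0],"dp":[0.0147,0.0425,-0.03],"fingers":0},
  ],
)

```text
clock: 11.95
eef_pos: [0.579, 0.0394, 0.1474]
ee_rot: [[0.326, 0.945, -0.001], [0.945, -0.326, -0.0], [-0.0, -0.001, -1.0]]
force: [-0.5, 0.3, -2.5]
finger_gap: 0.0225
```

```bash
python3 - <<'E'
from workcell import r
import cv2
print(r.sense()["eef_pos"],r.sense()["force"])
d=r.snapshot("scene");cv2.imwrite("pics/s5.png",cv2.resize(d["color"][190:330,260:440,::-1],None,fx=4.2,fy=4.2,interpolation=cv2.INTER_CUBIC))
E
```

```text
[0.57902172 0.03938711 0.14741376] [-0.5347333   0.30307055 -2.48539879]
```

View pics/s5.png

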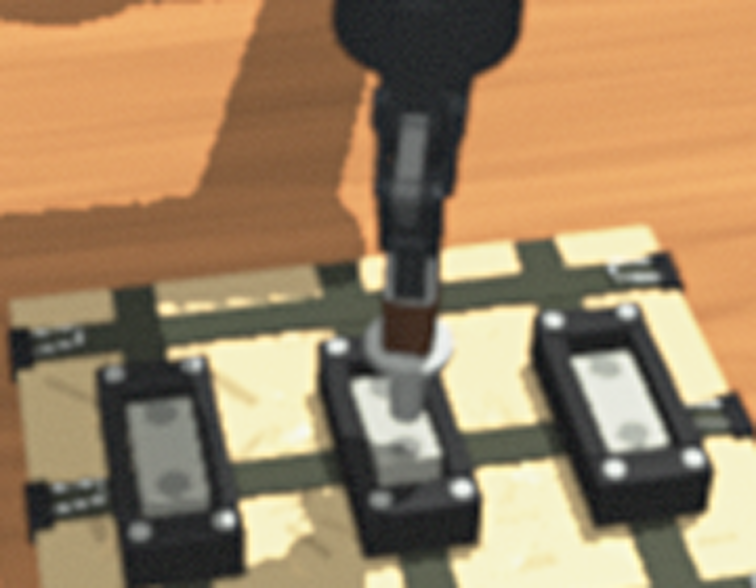

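Call:
servo_tool(
  steps=[
    {"delta_rot":[0,0,0],"dp":[0,0,0.002],"fingers":0},
    {"delta_rot":[0,0,0],"dp":[0,0,0.005],"fingers":0},
    {"delta_rot":[0,0,0],"dp":[0,0,0.007],"fingers":0},
    {"delta_rot":[0,0,0],"dp":[0,0,0.008],"fingers":0},
    {"delta_rot":[0,0,0],"dp":[0,0,0.0086],"fingers":0},
    {"delta_rot":[0,0,0],"dp":[0,0,0.0092],"fingers":0},
    {"delta_rot":[0,0,0],"dp":[0,0,0.0098],"fingers":0},
    {"delta_rot":[0,0,0],"dp":[0,0,0.0104],"fingers":0},
    {"delta_rot":[0,0,0],"dp":[0,0,0.011],"fingers":0},
    {"delta_rot":[0,0,0],"dp":[0,0,0.0116],"fingers":0},
    {"delta_rot":[0,0,0],"dp":[0,0,0.0122],"fingers":0},
    {"delta_rot":[0,0,0],"dp":[0,0,0.0128],"fingers":0},
    {"delta_rot":[0,0,0],"dp":[0,0,0.0134],"fingers":0},
    {"delta_rot":[0,0,0],"dp":[0,0,0.014],"fingers":0},
    {"delta_rot":[0,0,0],"dp":[0,0,0.0146],"fingers":0},
    {"delta_rot":[0,0,0],"dp":[0,0,0.0152],"fingers":0},
  ],
)

```text
clock: 13.6
eef_pos: [0.5797, 0.0394, 0.1325]
ee_rot: [[0.326, 0.945, -0.0], [0.945, -0.326, -0.0], [-0.0, 0.0, -1.0]]
force: [-0.1, -0.2, -1.4]
finger_gap: 0.0223
```

Call:
servo_tool(
  steps=[
    {"delta_rot":[0,0,0],"dp":[0,0,0.0006],"fingers":0},
    {"delta_rot":[0,0,0],"dp":[0,0,0.0012],"fingers":0},
    {"delta_rot":[0,0,0],"dp":[0,0,0.0018],"fingers":0},
  ],
)

```text
clock: 13.9
eef_pos: [0.5797, 0.0394, 0.1307]
ee_rot: [[0.326, 0.945, 0.0], [0.945, -0.326, -0.0], [-0.0, 0.0, -1.0]]
force: [-0.0, 0.2, -2.1]
finger_gap: 0.0227
```

Call:
servo_tool(
  steps=[
    {"delta_rot":[0,0,0],"dp":[0,0,0.0006],"fingers":0},
    {"delta_rot":[0,0,0],"dp":[0,0,0.0012],"fingers":0},
  ],
)

```text
clock: 14.1
eef_pos: [0.5797, 0.0393, 0.1295]
ee_rot: [[0.326, 0.945, -0.0], [0.945, -0.326, -0.0], [-0.0, 0.0, -1.0]]
force: [0.6, 0.4, -2.4]
finger_gap: 0.0227
```

Call:
servo_tool(
  steps=[
    {"delta_rot":[0,0,0],"dp":[0,0,0.0006],"fingers":0},
    {"delta_rot":[0,0,0],"dp":[0,0,0.0012],"fingers":0},
    {"delta_rot":[0,0,0],"dp":[0,0,0.0018],"fingers":0},
  ],
)

```text
clock: 14.4
eef_pos: [0.5798, 0.0393, 0.1278]
ee_rot: [[0.326, 0.945, 0.0], [0.945, -0.326, -0.0], [-0.0, 0.0, -1.0]]
force: [0.4, 0.4, -1.4]
finger_gap: 0.023
```

Call:
servo_tool(
  steps=[
    {"delta_rot":[0,0,0],"dp":[0,0,0.0006],"fingers":0},
    {"delta_rot":[0,0,0],"dp":[0,0,0.0012],"fingers":0},
  ],
)

```text
clock: 14.6
eef_pos: [0.5801, 0.0393, 0.1268]
ee_rot: [[0.326, 0.945, 0.001], [0.945, -0.326, -0.0], [0.0, 0.001, -1.0]]
force: [-0.4, -0.7, -0.6]
finger_gap: 0.0231
```

Call:
servo_tool(
  steps=[
    {"delta_rot":[0,0,0],"dp":[0,0,0.0006],"fingers":0},
    {"delta_rot":[0,0,0],"dp":[0,0,0.0012],"fingers":0},
  ],
)

```text
clock: 14.8
eef_pos: [0.5802, 0.0393, 0.1259]
ee_rot: [[0.326, 0.945, 0.001], [0.945, -0.326, -0.0], [0.0, 0.001, -1.0]]
force: [-0.8, 0.4, 1.8]
finger_gap: 0.0226
```

Call:
servo_tool(
  steps=[
    {"delta_rot":[0,0,0],"dp":[0,0,0.0006],"fingers":0},
    {"delta_rot":[0,0,0],"dp":[0,0,0.0012],"fingers":0},
  ],
)

```text
clock: 15.0
eef_pos: [0.5804, 0.0393, 0.1248]
ee_rot: [[0.326, 0.945, 0.002], [0.945, -0.326, -0.0], [0.0, 0.002, -1.0]]
force: [0.2, 0.5, 3.4]
finger_gap: 0.0226
```

Call:
servo_tool(
  steps=[
    {"delta_rot":[0,0,0],"dp":[0,0,0.0006],"fingers":0},
    {"delta_rot":[0,0,0],"dp":[0,0,0.0012],"fingers":0},
  ],
)

```text
clock: 15.2
eef_pos: [0.5805, 0.0394, 0.1236]
ee_rot: [[0.326, 0.945, 0.002], [0.945, -0.326, -0.0], [0.0, 0.002, -1.0]]
force: [0.8, -0.4, 4.0]
finger_gap: 0.0227
```

Call:
servo_tool(
  steps=[
    {"delta_rot":[0,0,0],"dp":[0,0,0.0006],"fingers":0},
    {"delta_rot":[0,0,0],"dp":[0,0,0.0012],"fingers":0},
  ],
)

```text
clock: 15.4
eef_pos: [0.5802, 0.0393, 0.1219]
ee_rot: [[0.326, 0.945, 0.001], [0.945, -0.326, -0.0], [0.0, 0.001, -1.0]]
force: [1.6, 1.0, 1.4]
finger_gap: 0.0228
```

The catch is giving way, and the stop should come near TCP z 0.1195.

Call:
servo_tool(
  steps=[
    {"delta_rot":[0,0,0],"dp":[0,0,0.0006],"fingers":0},
    {"delta_rot":[0,0,0],"dp":[0,0,0.0012],"fingers":0},
  ],
)

```text
clock: 15.6
eef_pos: [0.5794, 0.0394, 0.1201]
ee_rot: [[0.326, 0.945, -0.001], [0.945, -0.326, -0.0], [-0.0, -0.001, -1.0]]
force: [1.2, -0.2, 1.3]
finger_gap: 0.0224
```

Call:
servo_tool(
  steps=[
    {"delta_rot":[0,0,0],"dp":[0,0,0.0006],"fingers":0},
    {"delta_rot":[0,0,0],"dp":[0,0,0.0012],"fingers":0},
  ],
)

```text
clock: 15.8
eef_pos: [0.5786, 0.0394, 0.1185]
ee_rot: [[0.326, 0.945, -0.002], [0.945, -0.326, 0.0], [-0.001, -0.002, -1.0]]
force: [0.6, -0.0, -1.3]
finger_gap: 0.0229
```

Call:
servo_tool(
  steps=[
    {"delta_rot":[0,0,0],"dp":[0,0,0.0006],"fingers":0},
    {"delta_rot":[0,0,0],"dp":[0,0,0.0012],"fingers":0},
  ],
)

```text
clock: 16.0
eef_pos: [0.5787, 0.0394, 0.1174]
ee_rot: [[0.326, 0.945, -0.002], [0.945, -0.326, -0.0], [-0.001, -0.002, -1.0]]
force: [0.1, 0.7, -1.2]
finger_gap: 0.0227
```

Call:
servo_tool(
  steps=[
    {"delta_rot":[0,0,0],"dp":[0,0,0.0006],"fingers":0},
    {"delta_rot":[0,0,0],"dp":[0,0,0.0012],"fingers":0},
  ],
)

```text
clock: 16.2
eef_pos: [0.579, 0.0395, 0.1173]
ee_rot: [[0.326, 0.945, -0.001], [0.945, -0.326, 0.0], [-0.0, -0.001, -1.0]]
force: [-3.5, -0.0, 6.8]
finger_gap: 0.0228
```

Call:
servo_tool(
  steps=[
    {"delta_rot":[0,0,0],"dp":[0,0,0.0006],"fingers":0},
    {"delta_rot":[0,0,0],"dp":[0,0,0.0012],"fingers":0},
  ],
)

```text
clock: 16.4
eef_pos: [0.5791, 0.0395, 0.1172]
ee_rot: [[0.326, 0.945, -0.0], [0.945, -0.326, 0.0], [0.0, -0.0, -1.0]]
force: [-5.5, 0.5, 13.9]
finger_gap: 0.0227
```

Call:
servo_tool(
  steps=[
    {"delta_rot":[0,0,0],"dp":[0,0,0.0006],"fingers":0},
    {"delta_rot":[0,0,0],"dp":[0,0,0.0006],"fingers":0},
  ],
)

```text
clock: 16.6
eef_pos: [0.5792, 0.0395, 0.1172]
ee_rot: [[0.326, 0.945, 0.0], [0.945, -0.326, 0.0], [0.0, 0.0, -1.0]]
force: [-6.2, -0.2, 14.0]
finger_gap: 0.0227
```

Both ends reached a hard stop. End A read about 2 mm higher, probably because the nose's edge was on a tilted cover. I'll press A again to check.

Call:
servo_tool(
  steps=[
    {"delta_rot":[0,0,0],"dp":[0,0,-0.003],"fingers":0},
    {"delta_rot":[0,0,0],"dp":[0,0,-0.01],"fingers":0},
    {"delta_rot":[0,0,0],"dp":[0,0,-0.018],"fingers":0},
    {"delta_rot":[0,0,0],"dp":[0,0,-0.022],"fingers":0},
    {"delta_rot":[0,0,0],"dp":[0,0,-0.022],"fingers":0},
    {"delta_rot":[0,0,0],"dp":[-0.004,-0.012,-0.022],"fingers":0},
    {"delta_rot":[0,0,0],"dp":[-0.009,-0.026,-0.022],"fingers":0},
    {"delta_rot":[0,0,0],"dp":[-0.013,-0.037,-0.022],"fingers":0},
    {"delta_rot":[0,0,0],"dp":[-0.0145,-0.042,-0.022],"fingers":0},
    {"delta_rot":[0,0,0],"dp":[-0.0145,-0.042,-0.022],"fingers":0},
    {"delta_rot":[0,0,0],"dp":[-0.0145,-0.042,-0.022],"fingers":0},
  ],
)

```text
clock: 17.7
eef_pos: [0.5359, 0.0393, 0.1372]
ee_rot: [[0.326, 0.945, 0.001], [0.945, -0.326, -0.0], [0.0, 0.001, -1.0]]
force: [0.5, 0.0, -2.4]
finger_gap: 0.0229
```

```bash
python3 - <<'E'
from workcell import r
import cv2
print(r.sense()["eef_pos"],r.sense()["force"])
d=r.snapshot("scene");cv2.imwrite("pics/s6.png",cv2.resize(d["color"][190:330,260:440,::-1],None,fx=4.2,fy=4.2,interpolation=cv2.INTER_CUBIC))
E
```

```text
[0.53587213 0.03932449 0.13724502] [ 0.51203224  0.03597539 -2.38935921]
```

View pics/s6.png

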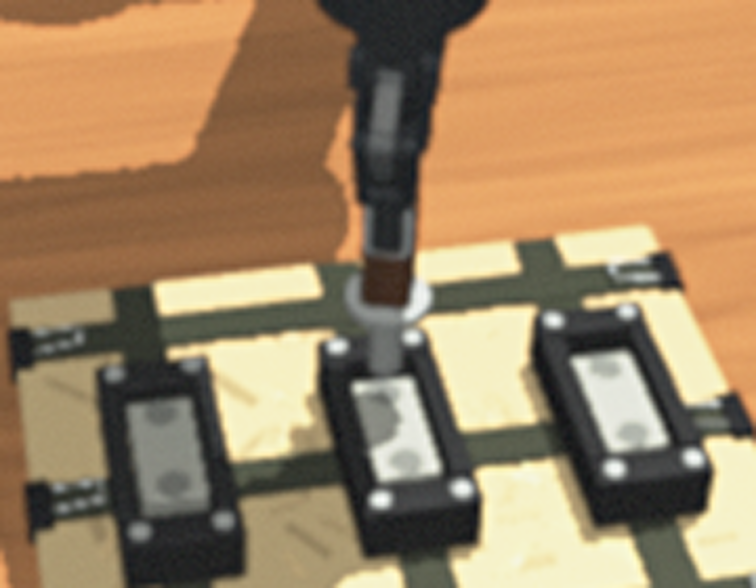

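The cover now sits low and level in its housing. I'll press the near end again at slow speed.

Call:
servo_tool(
  steps=[
    {"delta_rot":[0,0,0],"dp":[0,0,0.002],"fingers":0},
    {"delta_rot":[0,0,0],"dp":[0,0,0.005],"fingers":0},
    {"delta_rot":[0,0,0],"dp":[0,0,0.008],"fingers":0},
    {"delta_rot":[0,0,0],"dp":[0,0,0.01],"fingers":0},
    {"delta_rot":[0,0,0],"dp":[0,0,0.011],"fingers":0},
    {"delta_rot":[0,0,0],"dp":[0,0,0.0117],"fingers":0},
    {"delta_rot":[0,0,0],"dp":[0,0,0.0124],"fingers":0},
    {"delta_rot":[0,0,0],"dp":[0,0,0.0131],"fingers":0},
    {"delta_rot":[0,0,0],"dp":[0,0,0.0138],"fingers":0},
    {"delta_rot":[0,0,0],"dp":[0,0,0.0145],"fingers":0},
    {"delta_rot":[0,0,0],"dp":[0,0,0.0152],"fingers":0},
    {"delta_rot":[0,0,0],"dp":[0,0,0.0159],"fingers":0},
    {"delta_rot":[0,0,0],"dp":[0,0,0.0166],"fingers":0},
  ],
)

```text
clock: 19.05
eef_pos: [0.5353, 0.0394, 0.1205]
ee_rot: [[0.326, 0.945, 0.0], [0.945, -0.326, -0.0], [-0.0, 0.0, -1.0]]
force: [-0.3, 0.5, -2.8]
finger_gap: 0.0226
```

Call:
servo_tool(
  steps=[
    {"delta_rot":[0,0,0],"dp":[0,0,0.0006],"fingers":0},
    {"delta_rot":[0,0,0],"dp":[0,0,0.0012],"fingers":0},
    {"delta_rot":[0,0,0],"dp":[0,0,0.0018],"fingers":0},
  ],
)

```text
clock: 19.35
eef_pos: [0.5353, 0.0394, 0.1187]
ee_rot: [[0.326, 0.945, 0.0], [0.945, -0.326, -0.0], [-0.0, 0.0, -1.0]]
force: [0.3, -0.1, -2.3]
finger_gap: 0.0226
```

Call:
servo_tool(
  steps=[
    {"delta_rot":[0,0,0],"dp":[0,0,0.0006],"fingers":0},
    {"delta_rot":[0,0,0],"dp":[0,0,0.0012],"fingers":0},
  ],
)

```text
clock: 19.55
eef_pos: [0.5353, 0.0393, 0.1175]
ee_rot: [[0.326, 0.945, 0.0], [0.945, -0.326, -0.0], [-0.0, 0.0, -1.0]]
force: [0.5, 0.1, -1.7]
finger_gap: 0.0229
```

Call:
servo_tool(
  steps=[
    {"delta_rot":[0,0,0],"dp":[0,0,0.0006],"fingers":0},
    {"delta_rot":[0,0,0],"dp":[0,0,0.0012],"fingers":0},
  ],
)

```text
clock: 19.75
eef_pos: [0.5354, 0.0394, 0.1172]
ee_rot: [[0.326, 0.945, 0.001], [0.945, -0.326, -0.0], [0.0, 0.001, -1.0]]
force: [-3.1, 0.9, 8.9]
finger_gap: 0.0229
```

Call:
servo_tool(
  steps=[
    {"delta_rot":[0,0,0],"dp":[0,0,0.0006],"fingers":0},
    {"delta_rot":[0,0,0],"dp":[0,0,0.0006],"fingers":0},
  ],
)

```text
clock: 19.95
eef_pos: [0.5355, 0.0394, 0.1173]
ee_rot: [[0.326, 0.945, 0.001], [0.945, -0.326, -0.0], [0.0, 0.001, -1.0]]
force: [-3.0, 0.5, 8.5]
finger_gap: 0.0226
```

Both ends stop at the same TCP height, 0.1172, with no further catch, so the cover is home and level. Lifting off and returning the pusher to the stand.

Call:
servo_tool(
  steps=[
    {"delta_rot":[0,0,0],"dp":[0,0,-0.005],"fingers":0},
    {"delta_rot":[0,0,0],"dp":[0,0,-0.015],"fingers":0},
    {"delta_rot":[0,0,0],"dp":[0,0,-0.035],"fingers":0},
    {"delta_rot":[0,0,0],"dp":[0,0,-0.055],"fingers":0},
    {"delta_rot":[0,0,0],"dp":[0,0,-0.075],"fingers":0},
    {"delta_rot":[0,0,0],"dp":[0,0,-0.095],"fingers":0},
    {"delta_rot":[0,0,0],"dp":[0,0,-0.11],"fingers":0},
    {"delta_rot":[0,0,0],"dp":[0,0,-0.115],"fingers":0},
    {"delta_rot":[0,0,0],"dp":[0,0,-0.115],"fingers":0},
  ],
)

```text
clock: 20.85
eef_pos: [0.5359, 0.0393, 0.2316]
ee_rot: [[0.326, 0.945, 0.002], [0.945, -0.326, -0.0], [0.0, 0.002, -1.0]]
force: [0.4, 0.3, -3.2]
finger_gap: 0.0227
```

```bash
python3 w.py w5
```

```text
20.85 [0.5359 0.0393 0.2316] [[0.3263, 0.9453, 0.0019], [0.9453, -0.3263, -0.0002], [0.0004, 0.0019, -1.0]] [-0.045  0.297 -0.022  1.25  -0.     1.858] [ 0.43  0.34 -3.21]
371.64829954431775 322.47537933678734 244.30499974274127 [[0.001, -0.949, -0.316, 0.08], [1.0, 0.001, 0.0, -0.0], [0.0, -0.316, 0.949, -0.147], [0.0, 0.0, 0.0, 1.0]]
```

View pics/w5.png

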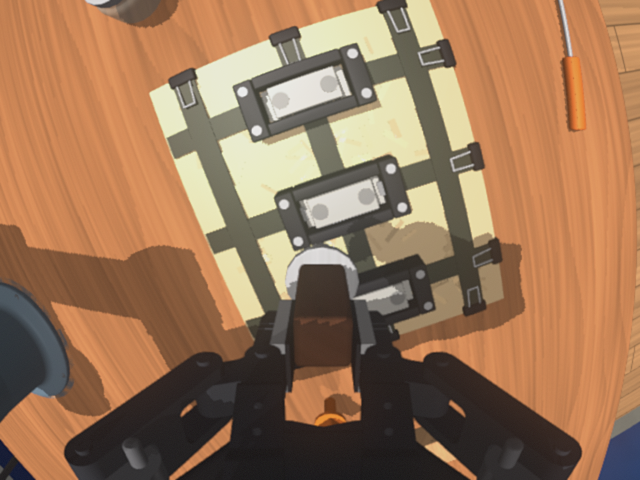

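Call:
servo_tool(
  steps=[
    {"delta_rot":[0,0,0],"dp":[-0.015,0.001,0],"fingers":0},
    {"delta_rot":[0,0,0],"dp":[-0.04,0.003,0],"fingers":0},
    {"delta_rot":[0,0,0],"dp":[-0.075,0.005,0],"fingers":0},
    {"delta_rot":[0,0,0],"dp":[-0.11,0.008,0],"fingers":0},
    {"delta_rot":[0,0,0],"dp":[-0.145,0.01,0],"fingers":0},
    {"delta_rot":[0,0,0],"dp":[-0.18,0.013,0],"fingers":0},
    {"delta_rot":[0,0,0],"dp":[-0.215,0.015,0],"fingers":0},
    {"delta_rot":[0,0,0],"dp":[-0.25,0.018,0],"fingers":0},
    {"delta_rot":[0,0,0],"dp":[-0.285,0.02,0],"fingers":0},
    {"delta_rot":[0,0,0],"dp":[-0.32,0.022,0],"fingers":0},
    {"delta_rot":[0,0,0],"dp":[-0.35,0.024,0],"fingers":0},
    {"delta_rot":[0,0,0],"dp":[-0.375,0.026,0],"fingers":0},
    {"delta_rot":[0,0,0],"dp":[-0.3895,0.0266,0],"fingers":0},
    {"delta_rot":[0,0,0],"dp":[-0.3895,0.0266,0],"fingers":0},
    {"delta_rot":[0,0,0],"dp":[-0.3895,0.0266,0],"fingers":0},
  ],
)

```text
clock: 22.4
eef_pos: [0.433, -0.3368, 0.2303]
ee_rot: [[0.326, 0.945, -0.001], [0.945, -0.326, 0.001], [0.001, -0.001, -1.0]]
force: [-0.1, 0.2, -1.8]
finger_gap: 0.0227
```

```bash
python3 w.py w6; python3 - <<'E'
from workcell import r
import cv2
d=r.snapshot("scene");cv2.imwrite("pics/s7.png",cv2.resize(d["color"][150:340,110:300,::-1],None,fx=3.1,fy=3.1,interpolation=cv2.INTER_CUBIC))
E
```

```text
22.4 [ 0.433  -0.3368  0.2303] [[0.3265, 0.9452, -0.0006], [0.9452, -0.3265, 0.0015], [0.0012, -0.0011, -1.0]] [-7.770e-01  3.230e-01  1.100e-02  1.260e+00  1.000e-03  1.126e+00] [-0.14  0.19 -1.82]
371.64829954431775 322.47537933678734 244.30499974274127 [[0.001, -0.949, -0.316, 0.08], [1.0, 0.001, 0.0, -0.0], [0.0, -0.316, 0.949, -0.147], [0.0, 0.0, 0.0, 1.0]]
```

View pics/w6.png

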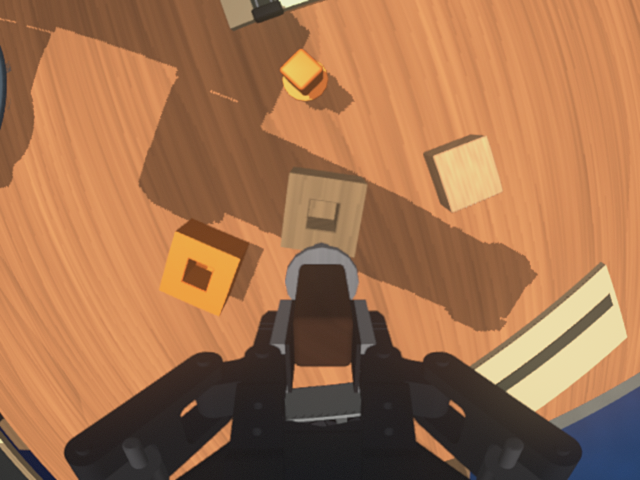

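View pics/s7.png

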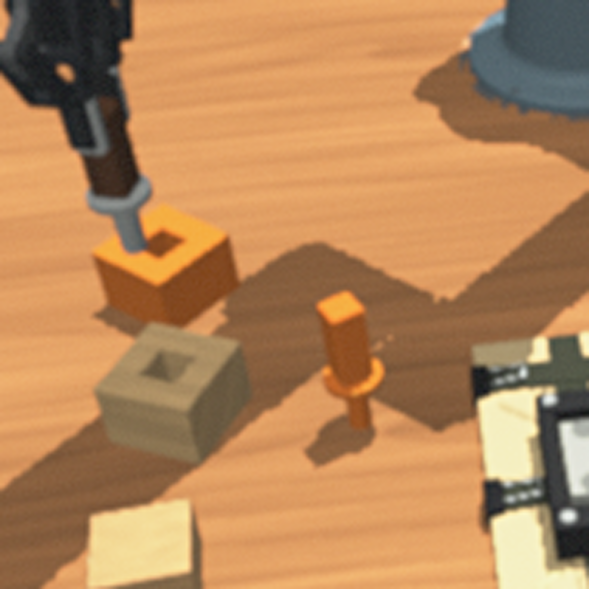

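Call:
servo_tool(
  steps=[
    {"delta_rot":[0,0,0],"dp":[-0.0007,0.0009,0.01],"fingers":0},
    {"delta_rot":[0,0,0],"dp":[-0.0007,0.0009,0.03],"fingers":0},
    {"delta_rot":[0,0,0],"dp":[-0.0007,0.0009,0.05],"fingers":0},
    {"delta_rot":[0,0,0],"dp":[-0.0007,0.0009,0.07],"fingers":0},
    {"delta_rot":[0,0,0],"dp":[-0.0007,0.0009,0.085],"fingers":0},
    {"delta_rot":[0,0,0],"dp":[-0.0007,0.0009,0.1],"fingers":0},
    {"delta_rot":[0,0,0],"dp":[-0.0007,0.0009,0.115],"fingers":0},
    {"delta_rot":[0,0,0],"dp":[-0.0007,0.0009,0.126],"fingers":0},
    {"delta_rot":[0,0,0],"dp":[-0.0007,0.0009,0.132],"fingers":0},
    {"delta_rot":[0,0,0],"dp":[-0.0007,0.0009,0.134],"fingers":0},
    {"delta_rot":[0,0,0],"dp":[-0.0007,0.0009,0.134],"fingers":0},
  ],
)

```text
clock: 23.6
eef_pos: [0.4341, -0.3384, 0.0969]
ee_rot: [[0.326, 0.945, 0.0], [0.945, -0.326, -0.0], [-0.0, 0.0, -1.0]]
force: [-0.1, -1.0, -2.1]
finger_gap: 0.0227
```

Call:
servo_tool(
  steps=[
    {"delta_rot":[0,0,0],"dp":[0,0,0.001],"fingers":0},
    {"delta_rot":[0,0,0],"dp":[0,0,0.002],"fingers":0},
    {"delta_rot":[0,0,0],"dp":[0,0,0.003],"fingers":0},
  ],
)

```text
clock: 23.9
eef_pos: [0.4342, -0.3388, 0.0942]
ee_rot: [[0.326, 0.945, 0.001], [0.945, -0.326, -0.001], [-0.001, 0.001, -1.0]]
force: [0.7, 0.4, -1.2]
finger_gap: 0.0227
```

Call:
servo_tool(
  steps=[
    {"delta_rot":[0,0,0],"dp":[0,0,0.001],"fingers":0},
    {"delta_rot":[0,0,0],"dp":[0,0,0.002],"fingers":0},
  ],
)

```text
clock: 24.1
eef_pos: [0.434, -0.3386, 0.0918]
ee_rot: [[0.326, 0.945, 0.0], [0.945, -0.326, -0.0], [-0.0, 0.0, -1.0]]
force: [-0.4, 0.3, -1.4]
finger_gap: 0.0228
```

Call:
servo_tool(
  steps=[
    {"delta_rot":[0,0,0],"dp":[0,0,0.001],"fingers":0},
    {"delta_rot":[0,0,0],"dp":[0,0,0.001],"fingers":0},
  ],
)

```text
clock: 24.3
eef_pos: [0.4339, -0.3385, 0.0907]
ee_rot: [[0.326, 0.945, -0.0], [0.945, -0.326, -0.0], [-0.0, -0.0, -1.0]]
force: [-1.1, 0.3, -1.3]
finger_gap: 0.0225
```

Call:
servo_tool(
  steps=[
    {"delta_rot":[0,0,0],"dp":[0,0,0.0008],"fingers":0},
    {"delta_rot":[0,0,0],"dp":[0,0,0.0012],"fingers":0},
  ],
)

```text
clock: 24.5
eef_pos: [0.434, -0.3385, 0.0906]
ee_rot: [[0.326, 0.945, 0.0], [0.945, -0.326, -0.001], [-0.0, 0.0, -1.0]]
force: [-2.2, 3.0, 8.0]
finger_gap: 0.0233
```

The collar is seated at the same height as at the grasp. Opening, then lifting straight up.

Call:
servo_tool(
  steps=[
    {"delta_rot":[0,0,0],"dp":[0,0,-0.0008],"fingers":0},
    {"delta_rot":[0,0,0],"dp":[0,0,-0.0008],"fingers":0.4},
    {"delta_rot":[0,0,0],"dp":[0,0,-0.0008],"fingers":0.7},
    {"delta_rot":[0,0,0],"dp":[0,0,-0.0008],"fingers":1},
    {"delta_rot":[0,0,0],"dp":[0,0,-0.0008],"fingers":1},
    {"delta_rot":[0,0,0],"dp":[0,0,-0.0008],"fingers":1},
    {"delta_rot":[0,0,0],"dp":[0,0,-0.0008],"fingers":1},
    {"delta_rot":[0,0,0],"dp":[0,0,-0.0008],"fingers":1},
    {"delta_rot":[0,0,0],"dp":[0,0,-0.01],"fingers":1},
    {"delta_rot":[0,0,0],"dp":[0,0,-0.03],"fingers":1},
    {"delta_rot":[0,0,0],"dp":[0,0,-0.055],"fingers":1},
    {"delta_rot":[0,0,0],"dp":[0,0,-0.08],"fingers":1},
    {"delta_rot":[0,0,0],"dp":[0,0,-0.105],"fingers":1},
    {"delta_rot":[0,0,0],"dp":[0,0,-0.125],"fingers":1},
    {"delta_rot":[0,0,0],"dp":[0,0,-0.137],"fingers":1},
    {"delta_rot":[0,0,0],"dp":[0,0,-0.137],"fingers":1},
    {"delta_rot":[0,0,0],"dp":[0,0,-0.137],"fingers":1},
  ],
)

```text
clock: 26.2
eef_pos: [0.4339, -0.3384, 0.2262]
ee_rot: [[0.326, 0.945, -0.0], [0.945, -0.326, 0.0], [0.0, -0.0, -1.0]]
force: [-0.1, 0.2, 0.4]
finger_gap: 0.0853
```

```bash
python3 w.py w7; python3 - <<'E'
from workcell import r
import cv2
d=r.snapshot("scene");cv2.imwrite("pics/s8.png",d["color"][:,:,::-1])
a=cv2.imread("pics/w7.png");cv2.imwrite("pics/w7c.png",cv2.resize(a[160:270,265:375],None,fx=5.4,fy=5.4,interpolation=cv2.INTER_CUBIC))
cv2.imwrite("pics/s8c.png",cv2.resize(d["color"][250:340,260:440,::-1],None,fx=4.4,fy=4.4,interpolation=cv2.INTER_CUBIC))
E
```

```text
26.2 [ 0.4339 -0.3384  0.2262] [[0.3262, 0.9453, -0.0002], [0.9453, -0.3262, 0.0001], [0.0001, -0.0003, -1.0]] [-0.778  0.327  0.006  1.25  -0.     1.125] [-0.12  0.21  0.35]
371.64829954431775 322.47537933678734 244.30499974274127 [[0.001, -0.949, -0.316, 0.08], [1.0, 0.001, 0.0, -0.0], [0.0, -0.316, 0.949, -0.147], [0.0, 0.0, 0.0, 1.0]]
```

View pics/w7c.png

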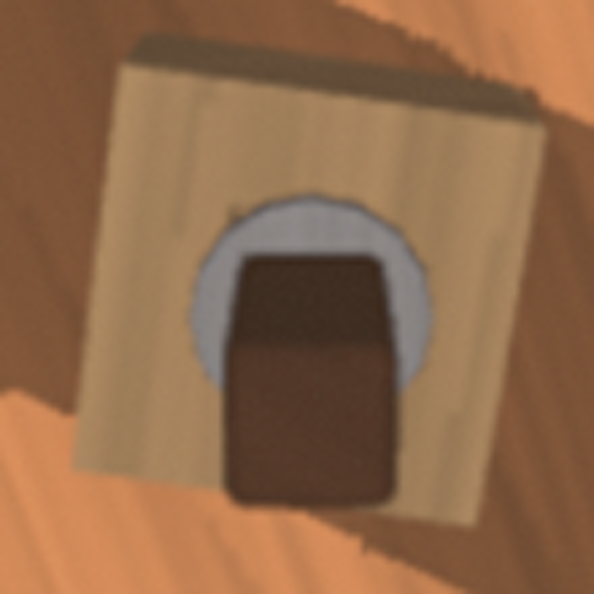

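View pics/s8.png

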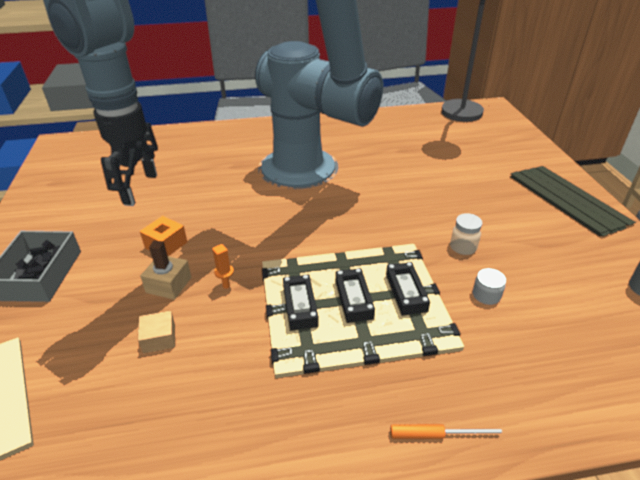

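View pics/s8c.png

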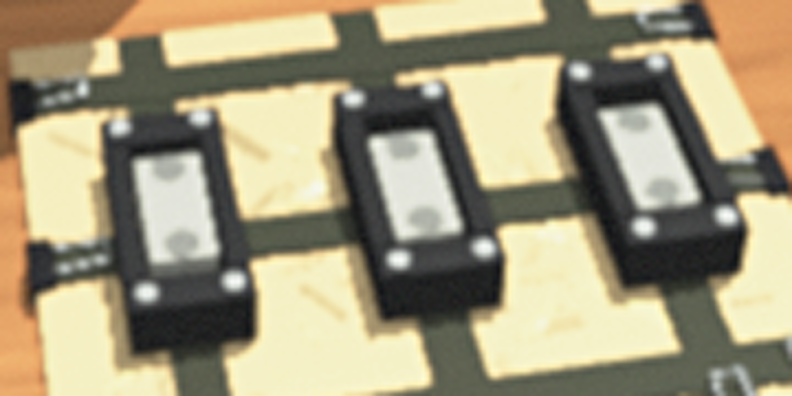

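The pusher stands upright and centred in the wooden stand, within about 1 mm of where it started. The middle cover is down and level in its recess, and everything else is where it was.

```bash
python3 -c "
from workcell import r
print(r.hand_in())"
```

```text
the job is handed in; nothing more can be done
None
```

The open clip was the middle one. I pressed its cover home at both ends, put the pusher back in its wooden stand and handed the job in at about 26 s of the 64 s; `r.hand_in()` gave no verdict.

**Pressing:** I pressed the end nearer the robot first, then the far end. At each one I felt the catch give way and then a hard stop. The highest force I read was about 16 N, against the 40 N limit. I only got a force reading every 0.2 to 0.3 s, so a brief peak between readings could have been higher.

**One disagreement:** the first press at the near end stopped about 2 mm higher than the far end. I put this down to the nose's edge resting on a tilted cover. I pressed the near end again, and it stopped at once at TCP height 0.1172 m, the same as the far end, with no catch left to pass. The foot joints can't be read directly, so "home" rests on this matching depth and on what I felt.

**Last checks:**
- **Cover:** the pictures show it level and about 7 mm below the rim.
- **Pusher:** its collar seated at the same height as when I picked it up, and it stands upright and centred in the stand.
- **Robot and other objects:** the gripper is open and clear of everything. The jar, tin, carton and orange look-alikes show no visible movement.

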